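# Fresh desiccant for the dry box

### The arm

A 7-joint arm with a two-finger parallel gripper is mounted at the origin on the work surface. World frame = base frame: x ahead of the robot, y to its left, z up, the work surface at z = 0. Lengths are in mm, angles in rad, forces in N, time in s.
With the tool pointing down it reaches from about 400 to 900 mm from the base axis. Payload 5.6 kg.
Tool frame: the origin (TCP) lies midway between the tips of the shut fingers; the grasp point (between the pads) lies 19 mm behind it; x points along the fingers, y is the direction in which the jaws open and shut, and the axes are right-handed (so a half turn about x gives the same grasp; the last joint's range is limited). The gripper opens to 92 mm and grips with 3 to 60 N. Pads are 20 mm wide; open, the fingers measure 128 mm over their backs; the gripper's body (75 mm by 189 mm) begins 69 mm behind the grasp point.
Start: joints at [1.218, 0.468, -0.012, 1.603, 0.006, 1.071, -0.056], TCP at [198.122, -619.078, 187.792] pointing down, gripper open.
Joint ranges: [-2.53, 2.53], [-0.31, 2.02], [-1.57, 1.55], [0.28, 2.44], [-1.29, 4.43], [0.15, 1.84], [-2.92, 2.92]. Speed limits (rad/s): [2.57, 2.57, 3.14, 3.14, 3.14, 3.14, 3.14].

### API

Orientations are given as a rotation vector (axis times angle).
In Python, from cell import robot, grip, kin, viewer gives the robot as it stands. Calls block until the motion is done:
- robot.movep(position, orientation): joint-space move of the TCP to a pose.
- robot.servo_line(position, feed=150, rotation=None): straight line of the TCP; rotation=None keeps the orientation; feed is the mean speed in mm/s.
- robot.goto_joints(angles): joint-space move.
- grip(opening, newtons=None): opening from 0.0 (shut) to 1.0 (fully open); newtons is the grip in N (None keeps the last); returns when the fingers have stopped.
- robot.hold(seconds).
- kin.ik(position, orientation): joint angles nearest the present ones, or None.
- robot.observe(): the state.
- viewer.read_camera(name): name is "side" or "top"; returns the picture (400x640x3 uint8, red, green, blue); there is no depth.
- viewer.camera_info(name): a dict with "camera_matrix" (3x3 intrinsics, pixels), "R" (3x3) and "t" (3): a world point X has camera coordinates R X + t. Camera axes: x right, y down, z forward; pixel columns grow to the right and rows downward; lengths in mm; the calibration is good to about 2 mm. A picture is of the moment at which its call begins. camera_info takes no time and is no camera call.
A pose or a line that the arm cannot do raises robot.IKError and nothing moves.
- robot.job_done(): hands the job in, once; it reports no verdict.
Trained networks look in the newest picture that a camera, given by its name, has taken for a name from the list of things; names that differ only in an ending like _2 or _b are one class to them, and where a whole thing is asked for, a point or a joint stands for the part that bears it (a point fixed in the world has none). Each returns a list of dicts, best first, with "confidence" (0 to 1); they miss things now and then, are a little off and sometimes report something else, mostly with a low value. They report only what shows in the picture. A call takes as long as a camera call.
- viewer.silhouettes(name, camera): "mask" (400x640 bool, what is visible of it).
- viewer.pinpoint(name, camera): "at" ([x, y, z] in mm, in the coordinates of the camera as it stood for that picture, good to about 4 mm: a listed point, or the origin of a listed thing).
The state is a dict: "t": time; "joints": joint angles; "joint_velocities": joint speeds; "joint_torque": joint torques, N m; "tcp_pos": TCP position; "tcp_rot": TCP orientation; "contact_force": force on the tool from outside, world axes, zero at the start; "wrist_torque": the same for the moment, N m; "grip_width": opening from 0.0 (shut) to 1.0 (fully open).
Only numpy, scipy, OpenCV 4.12 (cv2) and the standard library are available. Lean on these libraries where they do the work, as an engineer would, in place of code of your own. Each camera call takes 0.05 s, during which the arm holds its last target.

### The job

The dry box needs fresh desiccant. Clear the nozzle wrench off the dry box and lay it flat on the cart's tray, open the canister by pressing its child-resistant lid down hard while turning it anticlockwise, set the lid rim down on the tray, and stand every desiccant cassette from the canister upright in the open bay of the dry box. Then slide the hatch shut, fully home against its frame, leaving the screwdriver rack and the gear model where they are.

Things in the scene. Friction and masses are not known exactly. Their poses are not given: they have to be found in the camera images.
- canister: Grey plastic desiccant canister, 142 mm across, clamped by a steel band to a 170 x 170 mm plate bolted to the tray: it does not move. Origin: centre of the plate's underside, on the tray; z up. Its neck is 116 mm across.
- canister_mouth (a point): Centre of the canister's mouth, 92 mm above the tray: the top of the black sprung seal ring (117 mm across) under the locked lid. With the lid off the ring stands 4 mm higher.
- seal (a joint): Height of that seal ring: 0 with the lid locked on, negative (m) as the lid is pressed down, +0.004 with the lid off.
- canister_rack (a point): Centre of the canister's inner floor, 36 mm above the tray, axes as the canister's. Here a rack with four slots (44 mm along x, 17.5 mm along y, walls up to 70 mm above the tray), centred at x = 0 and y = -39, -13, 13 and 39 mm, holds two to four upright cassettes, in any of the slots.
- lid: Deep grey push-and-turn lid of the canister, loose, 125 mm tall, about 140 g. Origin: centre of its lower rim; z up. Locked on, its rim is 62 mm above the tray and its axes lie along the canister's. Skirt 147 mm across over its ribs, up to 36 mm above the rim; dome 118 mm across, up to 89 mm; a grip bar on top. Lift it straight: 35 mm clears the neck, 80 mm in all clears the cassettes.
- lid_bar (a point): Middle of the lid's grip bar, 112 mm above its rim: 84 mm long along the lid's x, 18 mm wide, top 13 mm above this point, foot 23 mm below. The spring bears the lid up with 9 N. Pressed down 6.5 to 9 mm (17 to 20 N; then it bottoms) it turns anticlockwise seen from above (positive yaw); 0.45 to 1.5 rad frees its three lugs. Unpressed it neither turns nor lifts; freed it rises 4 mm when let up.
- cassette1: White desiccant cassette, a flat block 40 mm (x) by 16 mm (y) by 100 mm (z), 90 g, slotted faces. Origin: its centre. In the canister it stands upright, its x and y along the canister's, underside 36 mm and top 136 mm above the tray. All are alike; None if absent.
- drybox: White dry box fixed to the tray, 150 mm (x) by 302 mm (y) by 120 mm high. Origin: centre of its underside; z up. The half towards +y is closed, the half towards -y is the bay. Two rails along y (x = -58 and 58 mm, 4 mm wide) stand up to 124 mm; at the -y end (y = -142 mm and beyond) stands the frame that the hatch closes against, up to 136 mm.
- bay (a point): Centre of the bay's floor (box frame: x 0, y -79, z 6 mm), axes as the box's. The bay, open at the top, spans x -56 to 56 and y -58 to 58 mm about it. Three dividers along x (8 mm thick, 35 mm high, at y = -30, 0 and 30 mm) make four stalls centred at y = -45, -15, 15 and 45 mm, 22 to 24 mm wide: a cassette stands in one with its 16 mm thickness along y.
- hatch (a joint): Sliding hatch, an aluminium plate 108 mm (x) by 130 mm (y) that slides at 120 to 128 mm height along the box's y. Value in m: 0 = closed over the bay against the frame, 0.135 = fully open towards +y; starts at 0.120 to 0.135, clear of the stalls. Needs about 2 N to slide; stays where it is left.
- hatch_grip (a point): Point in the hatch's black handle bar, 150 mm above the tray, 22 mm above the plate. The bar is 60 mm long along the box's x, 13 mm thick along the box's y; its top is 164 mm above the tray.
- wrench: Blue nozzle wrench, 200 mm long, about 120 g, flat, 10 mm thick; shank 18 mm wide, a round end 34 mm across at -x, a forked end 32 mm wide at +x. Origin: under its middle, on its underside; x along its length. At first it lies across the two rails over the bay (underside at 124 mm), in the way of cassettes and hatch.
- cassette2: Another cassette, as cassette1; None if absent.
- cassette3: Another cassette, as cassette1; None if absent.
- cassette4: Another cassette, as cassette1; None if absent.
- rack: Bystander: slotted wooden rack with six screwdrivers, 75 x 250 mm, 182 mm tall. Origin: centre of its underside. Not to be disturbed.
- gear_model: Bystander: white plastic gear model with a crank handle, 80 mm (x) by 160 mm (y), 105 mm tall. Origin: centre of its underside. Not to be disturbed.

How it is judged (in metres and radians):
On the way, in this order (a step that is already met when the one before it is completed fails the run):
1. the lid is pressed down against its spring (4.5 mm or more) (value of joint seal below -0.0045 m), for 0.1 s.
2. the lid is off the canister ((z of lid in the frame of canister above 0.15 m or horizontal distance between lid and canister above 0.13 m)), for 0.1 s.
3. every cassette stands in the bay of the dry box (x of cassette1 in the frame of drybox between -0.056 and 0.056 m and y of cassette1 in the frame of drybox between -0.137 and -0.021 m and z of each of cassette1, cassette2, cassette3, cassette4 in the frame of drybox below 0.075 m and angle between each of cassette1, cassette2, cassette3, cassette4's own z axis and vertical below 0.3 rad and x of cassette2 in the frame of drybox between -0.056 and 0.056 m and y of cassette2 in the frame of drybox between -0.137 and -0.021 m and x of cassette3 in the frame of drybox between -0.056 and 0.056 m and y of cassette3 in the frame of drybox between -0.137 and -0.021 m and x of cassette4 in the frame of drybox between -0.056 and 0.056 m and y of cassette4 in the frame of drybox between -0.137 and -0.021 m), for 0.2 s.
4. the hatch is shut (value of joint hatch below 0.003 m), for 0.2 s.
At the end, for the whole second after the job is handed in: Each cassette stands in the bay (centre within its outline, below 75 mm, tilt under 0.3 rad); hatch within 3 mm of closed; lid rim down on the tray (rim within 12 mm, tilt under 0.1 rad); wrench flat on the tray, either face up (within 15 mm, tilt under 0.1 rad); lid and wrench at rest (all of step 3 and value of joint hatch below 0.003 m and height (world z) of lid below 0.012 m and angle between lid's own z axis and vertical below 0.1 rad and linear speed of each of lid, wrench below 0.02 m/s and height (world z) of wrench below 0.015 m and (angle between wrench's own z axis and vertical below 0.1 rad or angle between wrench's own z axis and vertical above 3.04 rad)); the robot touches nothing.
It fails at once if the screwdriver rack is shifted more than 20 mm (distance of rack from where it was at the start of the episode above 0.02 m).
It fails at once if the gear model is shifted more than 20 mm (distance of gear_model from where it was at the start of the episode above 0.02 m).
Of cassette1, cassette2, cassette3, cassette4 only 2 to 4 are there at a start; the rules pass over those that are not, and their reading is None.
At some moment in a run one of wrench, cassette1, cassette2, cassette3, cassette4 may be knocked a few centimetres aside while the robot is not near it.
It also fails if it takes over 210 s, if anything falls off the work surface, if the arm or the gripper's body presses on something with over 40 N, if the wrist force passes 120 N, or if a joint passes its speed limit or range.

## Working session

There is one attempt and no reset: what is moved stays moved. The work goes in short steps, each a Python script; the robot and the scene stay as the last script left them, time stands still between calls to the robot, and variables do not carry over. Pictures are saved under pics/ and viewed, and the job is handed in when it is done.

```bash
ls -la; mkdir -p pics; python3 - <<'E'
from cell import robot, grip, kin, viewer
import cv2, numpy as np
print(robot.observe())
for c in ("side","top"):
    im=viewer.read_camera(c); cv2.imwrite(f"pics/{c}0.png",im[:,:,::-1])
    i=viewer.camera_info(c); print(c,np.array(i["camera_matrix"]).tolist(),np.round(i["R"],4).tolist(),i["t"])
    R=np.array(i["R"]);t=np.array(i["t"]);print("cam at",-R.T@t)
    for n in ["canister","canister_mouth","lid","lid_bar","drybox","bay","hatch_grip","wrench","rack","gear_model","cassette1"]:
        r=viewer.pinpoint(n,c)
        for d in r[:2]:
            print(n,round(d["confidence"],2),np.round(R.T@(np.array(d["at"])-t),1),[k for k in d])
E
```

```text
total 12
drwxr-xr-x  3 agent agent 4096 Dec  7 15:35 .
drwxr-xr-x 23 root  root  4096 Dec  7 15:35 ..
drwxr-xr-x  2 agent agent 4096 Dec  7 15:35 pics
{'t': 0.0, 'joints': array([ 1.21796116,  0.46839651, -0.01161606,  1.60361821,  0.00600286,
        1.07139522, -0.05631592]), 'joint_velocities': array([-0.00165917,  0.00109577, -0.00031156,  0.00032094,  0.00010566,
       -0.00030307, -0.00246018]), 'joint_torque': array([-7.39847728e-04, -5.20573425e+01, -1.25774203e-02, -2.43751520e+01,
       -5.65339741e-02,  1.72337552e-02,  1.53833707e-04]), 'tcp_pos': array([ 197.93012182, -618.46758356,  186.83009168]), 'tcp_rot': array([ 2.05470551,  0.32268307, -2.05552456]), 'contact_force': array([-0.08809986, -0.45068047, -0.15914556]), 'wrist_torque': array([0.01566309, 0.00066049, 0.03247147]), 'grip_width': 1.001157566767172}
side [[382.5004263536671, 0.0, 323.12161985363144], [0.0, 382.5004263536671, 200.17860335611635], [0.0, 0.0, 1.0]] [[-0.9773, -0.2109, -0.0211], [-0.1, 0.5466, -0.8314], [0.1869, -0.8104, -0.5553]] [597.59761063 204.96683555 817.74217892]
cam at [451.71419071 
[... 554 characters left out ...]
04.36857713542742], [0.0, 0.0, 1.0]] [[0.0225, -0.9997, -0.012], [-0.9943, -0.0212, -0.1048], [0.1045, 0.0143, -0.9944]] [-48.85040783 623.45141109 793.80187605]
cam at [538.03452185 -47.00030788 854.11314655]
lid 0.84 [506.7 180.8  61.4] ['at', 'confidence']
lid 0.31 [ 770.  -192.7   -1. ] ['at', 'confidence']
lid_bar 0.62 [508.  180.2 178.4] ['at', 'confidence']
drybox 0.67 [ 502.5 -228.4   -1.7] ['at', 'confidence']
bay 0.85 [ 489.4 -307.4    5.8] ['at', 'confidence']
hatch_grip 0.72 [ 505.8 -179.3  151.6] ['at', 'confidence']
wrench 0.9 [ 495.  -312.5  125.6] ['at', 'confidence']
rack 0.66 [ 767.4 -190.1   -1.3] ['at', 'confidence']
gear_model 0.7 [767.9 125.1  -3.1] ['at', 'confidence']
```

View pics/top0.png

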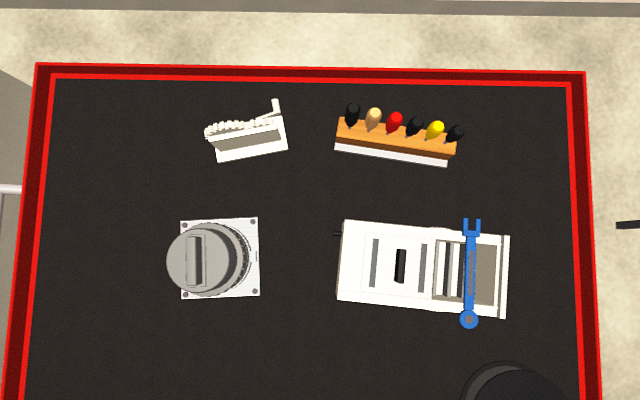

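View pics/side0.png

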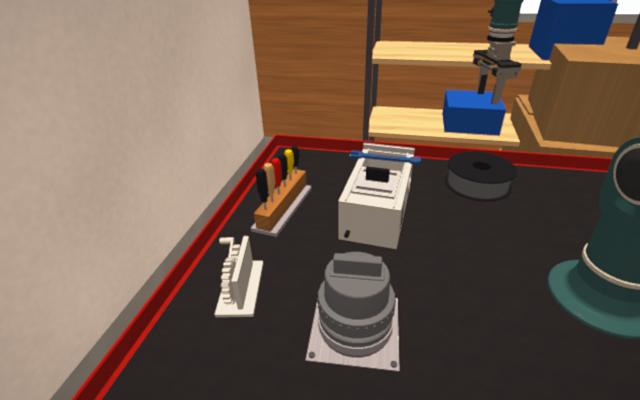

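```bash
cat > h.py <<'E'
from cell import robot, grip, kin, viewer
import cv2, numpy as np
from scipy.spatial.transform import Rotation as Ro
def cam(c):
    i=viewer.camera_info(c); return np.array(i["camera_matrix"]),np.array(i["R"]),np.array(i["t"])
def unproj(c,u,v,z):
    K,R,t=cam(c); d=R.T@np.linalg.inv(K)@np.array([u,v,1.]); o=-R.T@t
    return o+d*(z-o[2])/d[2]
def proj(c,X):
    K,R,t=cam(c); p=K@(R@np.array(X,float)+t); return p[:2]/p[2]
def pin(n,c,m=0.3):
    K,R,t=cam(c)
    return [(round(d["confidence"],2),np.round(R.T@(np.array(d["at"])-t),1)) for d in viewer.pinpoint(n,c) if d["confidence"]>m]
def shot(c,name,box=None,s=4):
    im=viewer.read_camera(c)[:,:,::-1]
    if box:
        x0,y0,x1,y1=box; im=cv2.resize(im[y0:y1,x0:x1],None,fx=s,fy=s,interpolation=cv2.INTER_CUBIC)
    cv2.imwrite(f"pics/{name}.png",im)
def down(yaw):
    """tool x down, tool y (jaw axis) at angle yaw in world xy"""
    x=np.array([0,0,-1.]);y=np.array([np.cos(yaw),np.sin(yaw),0]);z=np.cross(x,y)
    return Ro.from_matrix(np.column_stack([x,y,z])).as_rotvec()
def st():
    o=robot.observe(); print("t",round(o["t"],1),"tcp",np.round(o["tcp_pos"],1),"F",np.round(o["contact_force"],1),"T",np.round(o["wrist_torque"],2),"w",round(o["grip_width"]*92,1),"j7",round(o["joints"][6],2)); return o
E
python3 - <<'E'
from h import *
shot("top","zbox",(325,205,520,335),4)
shot("top","zcan",(155,200,275,310),5)
print(Ro.from_rotvec(robot.observe()["tcp_rot"]).as_matrix().round(2))
E
```

```text
[[ 0.    0.3  -0.95]
 [-0.   -0.95 -0.3 ]
 [-1.    0.   -0.  ]]
```

View pics/zbox.png

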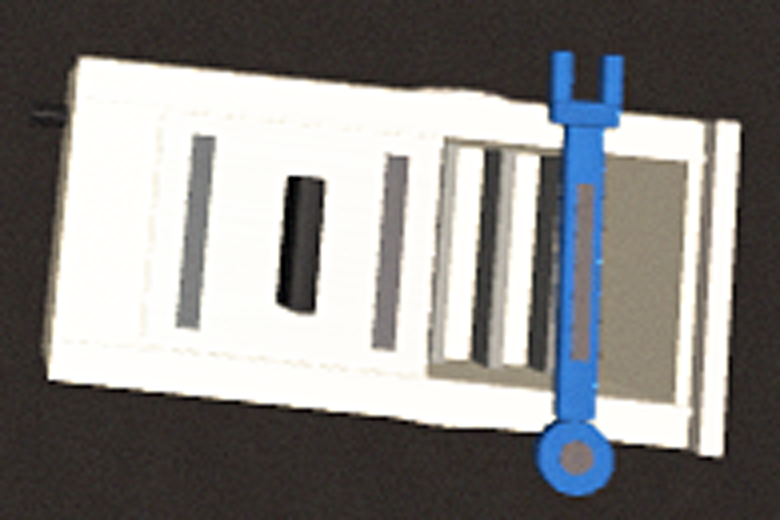

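View pics/zcan.png

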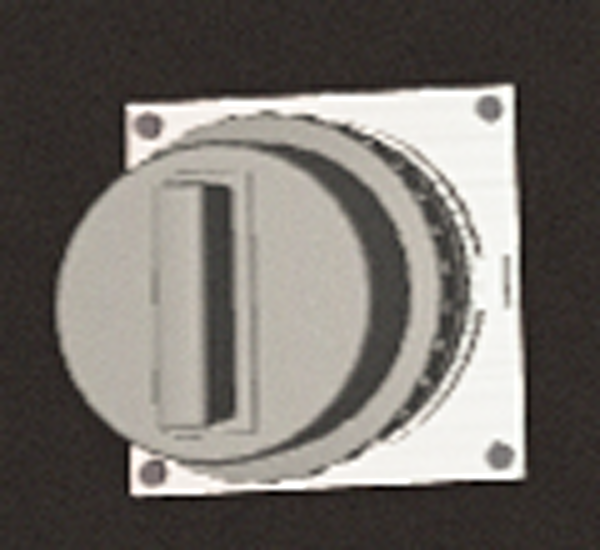

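```bash
python3 - <<'E'
from h import *
b=lambda u,v,z:unproj("top",325+u/4,205+v/4,z)
c=lambda u,v,z:unproj("top",155+u/5,200+v/5,z)
def pr(n,*p): print(n,[np.round(q[:2],1).tolist() for q in p])
yaw=lambda p,q:round(float(np.arctan2(*(q-p)[:2][::-1])),4)
f1,f2=b(741,122,136),b(721,457,136); e1,e2=b(77,58,120),b(48,380,120)
pr("frame",f1,f2);print("box x dir",yaw(f2,f1),yaw(e2,e1)); pr("left",e1,e2)
print("box y dir",yaw((f1+f2)/2,(e1+e2)/2)-np.pi/2)
m=((f1+f2)/2+(e1+e2)/2)/2; print("centre",m, "len",np.linalg.norm(((f1+f2)/2-(e1+e2)/2)[:2]))
h1,h2=b(307,177.5,164),b(296,308.5,164);pr("handle",h1,h2,(h1+h2)/2);print(yaw(h2,h1),np.linalg.norm(h1-h2))
w1,w2=b(587,54,134),b(575,457,134);pr("wrench",w1,w2,(w1+w2)/2);print(yaw(w2,w1),np.linalg.norm(w1-w2))
s=[c(*p,8) for p in [(148,125),(488,107),(152,473),(499,457)]];pr("screws",*s,sum(s)/4)
print(yaw(s[2],s[0]),yaw(s[3],s[1]),yaw(s[1],s[0])-np.pi/2,yaw(s[3],s[2])-np.pi/2)
g=[c(*p,187) for p in [(165,183),(207,183),(160,425),(205,428)]];pr("bar",*g,sum(g)/4);print(yaw(g[2],g[0]),yaw(g[3],g[1]))
print(np.round([kin.ik([507,182,190],down(y)) is not None for y in (np.pi/2,-np.pi/2)]))
for p in ([507,182,170],[505,-181,150],[495,-312,130]):
  for y in (0,np.pi/2,-np.pi/2,np.pi):
    q=kin.ik(p,down(y)); print(p,round(y,2),None if q is None else np.round(q,2))
E
```

```text
frame [[563.5, -387.2], [413.2, -374.0]]
box x dir -0.0877 -0.0736
left [[587.3, -83.1], [437.6, -72.1]]
box y dir -0.0793963267948965
centre [ 500.40037474 -229.09817048  128.        ] len 303.98036466703667
handle [[533.8, -183.1], [476.8, -178.3], [505.3, -180.7]]
-0.0834 57.19395653705831
wrench [[593.4, -318.2], [411.2, -309.5], [502.3, -313.9]]
-0.0478 182.35105043879665
screws [[575.2, 260.6], [586.3, 111.7], [425.8, 250.0], [436.1, 100.8], [505.8, 180.8]]
0.0708 0.0722 0.0747036732051034 0.06910367320510336
bar [[547.5, 188.5], [547.8, 174.0], [465.6, 185.4], [464.9, 170.0], [506.5, 179.5]]
0.0375 0.0478
[1. 1.]
[507, 182, 170] 0 [ 0.43  0.57 -1.12  1.84  0.58  1.1  -0.9 ]
[507, 182, 170] 1.57 [ 0.41  0.55 -1.08  1.85  0.55  1.08  0.69]
[507, 182, 170] -1.57 [ 0.25  0.44 -0.83  1.85  0.38  1.01 -2.3 ]
[507, 182, 170] 3.14 [ 0.52  0.71 -1.32  1.84  0.75  1.2   2.1 ]
[505, -181, 150] 0 [ 0.71  0.38 -0.53  1.89  0.24  0.93  0.07]
[505, -181, 150] 1.57 [ 0.87  0.43 -0.73  1.88  0.35  0.96  1.55]
[505, -181, 150] -1.57 [ 0.48  0.34 -0.24  1.9   0.1   0.91 -1.38]
[505, -181, 150] 3.14 [ 0.23  0.32  0.06  1.92 -0.02  0.9  -2.84]
[495, -312, 130] 0 [ 0.81  0.46 -0.4   1.8   0.22  0.93  0.32]
[495, -312, 130] 1.57 [ 1.02  0.53 -0.68  1.78  0.39  0.97  1.75]
[495, -312, 130] -1.57 [ 0.58  0.43 -0.1   1.81  0.05  0.9  -1.11]
[495, -312, 130] 3.14 [ 0.34  0.42  0.21  1.83 -0.11  0.9  -2.54]
```

```bash
python3 - <<'E'
from h import *
for u in (40,55,65): print(unproj("top",u,250,0).round(0), unproj("top",u,380,0).round(0))
w=-0.048
for s in (1,-1):
  for p in ([494,-313,125],[494,-313,220],[494,0,250],[500,385,200],[500,385,5],[540,385,5]):
    q=kin.ik(p,down(w+s*np.pi/2)); print(s,p,None if q is None else np.round(q,2))
for s in (1,-1):
 for y in (0,0.4,0.8,1.0):
  q=kin.ik([507,181,160],down(0.07+y+s*np.pi/2)); print(s,y,None if q is None else np.round(q,2))
q=kin.ik([610,8,160],down(0.07+.8+np.pi/2)); print(np.round(q,2))
E
```

```text
[513. 581.   0.] [239. 553.   0.]
[514. 547.   0.] [240. 521.   0.]
[515. 525.   0.] [240. 500.   0.]
1 [494, -313, 125] [ 1.01  0.53 -0.67  1.79  0.39  0.96  1.7 ]
1 [494, -313, 220] [ 1.03  0.42 -0.69  1.7   0.29  1.13  1.79]
1 [494, 0, 250] [ 0.77  0.28 -0.98  1.86  0.26  1.14  1.22]
1 [500, 385, 200] [-0.12  0.58 -0.84  1.6   0.46  1.17  0.46]
1 [500, 385, 5] [-0.13  0.86 -0.85  1.72  0.79  0.94  0.22]
1 [540, 385, 5] [-0.08  0.93 -0.91  1.63  0.85  1.01  0.25]
-1 [494, -313, 125] [ 0.58  0.43 -0.09  1.82  0.05  0.89 -1.15]
-1 [494, -313, 220] [ 0.6   0.33 -0.11  1.73  0.04  1.08 -1.15]
-1 [494, 0, 250] [ 0.47  0.19 -0.6   1.87  0.12  1.11 -1.8 ]
-1 [500, 385, 200] [-0.04  0.64 -1.    1.59  0.57  1.22 -2.76]
-1 [500, 385, 5] [-0.21  0.8  -0.71  1.73  0.66  0.87 -2.83]
-1 [540, 385, 5] [-0.23  0.82 -0.65  1.64  0.61  0.89 -2.74]
1 0 [ 0.43  0.58 -1.11  1.85  0.59  1.08  0.73]
1 0.4 [ 0.42  0.58 -1.1   1.85  0.59  1.08  1.14]
1 0.8 [ 0.52  0.73 -1.32  1.85  0.77  1.2   1.39]
1 1.0 [ 0.52  0.73 -1.32  1.85  0.77  1.2   1.59]
-1 0 [ 0.24  0.45 -0.82  1.86  0.39  1.   -2.24]
-1 0.4 [ 0.33  0.5  -0.95  1.86  0.48  1.03 -1.91]
-1 0.8 [ 0.42  0.57 -1.09  1.86  0.57  1.07 -1.6 ]
-1 1.0 [ 0.42  0.57 -1.09  1.86  0.58  1.08 -1.4 ]
[ 0.76  0.88 -1.33  1.68  0.88  1.31  1.7 ]
```

```bash
python3 - <<'E'
from h import *
r=down(-0.048+np.pi/2)
grip(0.6,40)
robot.movep([494,-313.5,220],r); st()
shot("top","w1",(325,205,520,335),4); print(pin("wrench","top"))
robot.servo_line([494,-313.5,125],feed=120); st()
grip(0.0,40); st()
robot.servo_line([494,-313.5,230],feed=120); st()
shot("top","w2",(325,105,520,335),3); shot("side","w2s",(300,60,500,260),4)
E
```

```text
t 3.6 tcp [ 493.4 -314.5  219.8] F [-0.6 -0.1 -0.3] T [ 0.04 -0.12 -0.04] w 55.2 j7 1.79
[]
t 4.7 tcp [ 494.6 -313.7  125.7] F [-0.6 -0.3  0.2] T [ 0.01 -0.1  -0.05] w 55.5 j7 1.72
t 5.5 tcp [ 494.  -313.5  125. ] F [-0.2 -0.   0.5] T [ 0.08 -0.11 -0.02] w 0.5 j7 1.72
t 6.6 tcp [ 493.4 -313.3  229.2] F [-0.1 -0.2 -0.5] T [-0.   -0.19 -0.01] w 0.6 j7 1.79
```

View pics/w2s.png

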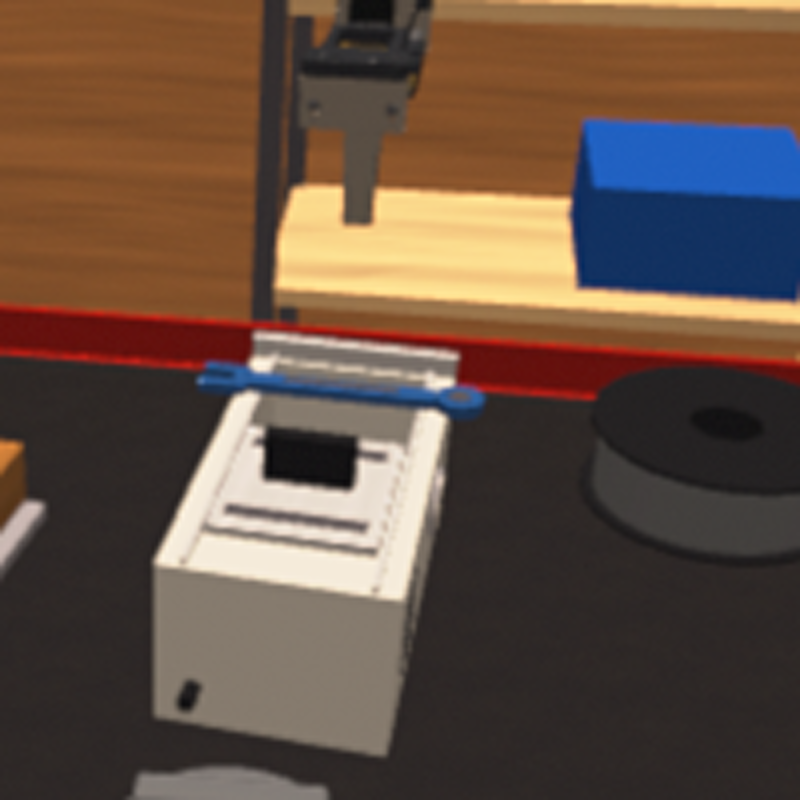

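```bash
python3 - <<'E'
import cv2,numpy as np
a=cv2.imread("pics/w1.png");b=cv2.imread("pics/w2.png")
b=cv2.resize(b[300:],(a.shape[1],a.shape[0]))
cv2.imwrite("pics/w12.png",cv2.resize(np.vstack([a,b]),None,fx=.57,fy=.57))
E
```

```text
(no output)
```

View pics/w12.png

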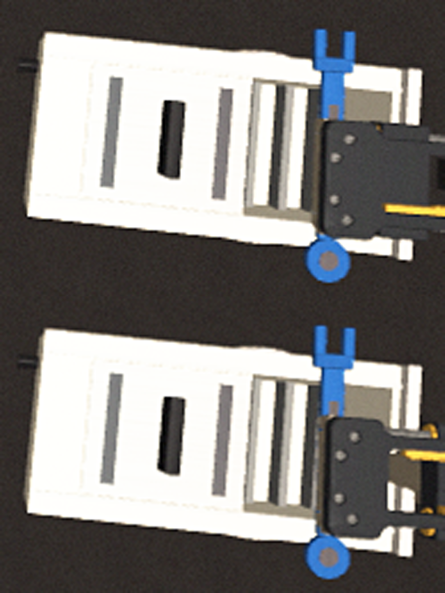

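```bash
python3 - <<'E'
from h import *
o=st()
sb=lambda X:(proj("side",X)-[300,60])*4
print("tip",sb(o["tcp_pos"]),"wrench mid",sb([494,-313.5,134]),"fork",sb([593.4,-318.2,134]),"round",sb([411.2,-309.5,134]))
print((proj("top",o["tcp_pos"])-[325,205])*4,(proj("top",[494,-313.5,350])-[325,205])*4)
print(pin("wrench","side",0.2),pin("drybox","side",.2))
shot("side","w3s",(330,120,440,200),7)
E
```

```text
t 6.7 tcp [ 493.4 -313.3  229. ] F [ 0.1  0.4 -0.6] T [ 0.02 -0.12 -0.  ] w 0.1 j7 1.79
tip [353.14123838 256.61166213] wrench mid [342.56819061 382.09415557] fork [205.25125275 368.47572348] round [461.33273028 393.92842336]
[669.81684289 289.61908762] [834.27694083 319.27270939]
[(0.68, array([ 499.3, -317.1,  126.1]))] [(0.89, array([ 504.4, -226.1,   -1.5]))]
```

View pics/w3s.png

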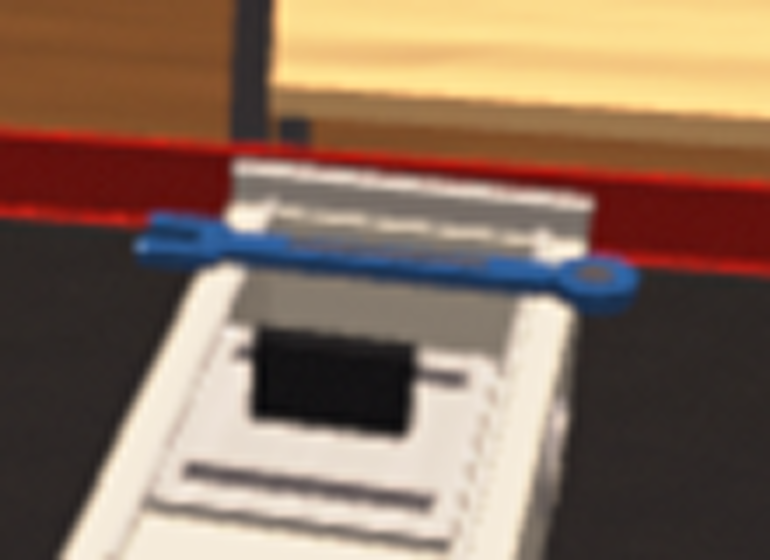

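```bash
python3 - <<'E'
from h import *
r=robot.observe()
robot.movep([494,-150,230],r["tcp_rot"])
def full(n):
    for c,bx in (("side",(300,0,460,200)),("top",(320,200,520,340))):
        shot(c,n+c,bx,3)
        im=cv2.imread(f"pics/{n}{c}.png"); o=robot.observe()
        R=Ro.from_rotvec(o["tcp_rot"]).as_matrix()
        for k,col in ((0,(0,0,255)),(-19,(0,255,0)),(-88,(255,0,255))):
            p=(proj(c,o["tcp_pos"]+R[:,0]*k)-np.array(bx[:2]))*3
            cv2.circle(im,tuple(int(v) for v in p),3,col,-1)
        cv2.imwrite(f"pics/{n}{c}.png",im)
st();full("g0")
grip(1.0);st();full("g1")
a,b=[cv2.imread(f"pics/g{i}side.png") for i in (0,1)]
c,d=[cv2.imread(f"pics/g{i}top.png") for i in (0,1)]
cv2.imwrite("pics/gs.png",cv2.resize(np.hstack([a,b]),None,fx=.8,fy=.8));cv2.imwrite("pics/gt.png",cv2.resize(np.hstack([c,d]),None,fx=.65,fy=.65))
E
```

```text
t 7.5 tcp [ 494.1 -151.   230.1] F [-0.2 -0.5 -0.5] T [ 0.02 -0.13  0.03] w 0.8 j7 1.55
t 9.0 tcp [ 494. -150.  230.] F [ 0.2  0.5 -0.3] T [ 0.08 -0.11  0.01] w 91.9 j7 1.55
```

View pics/gs.png

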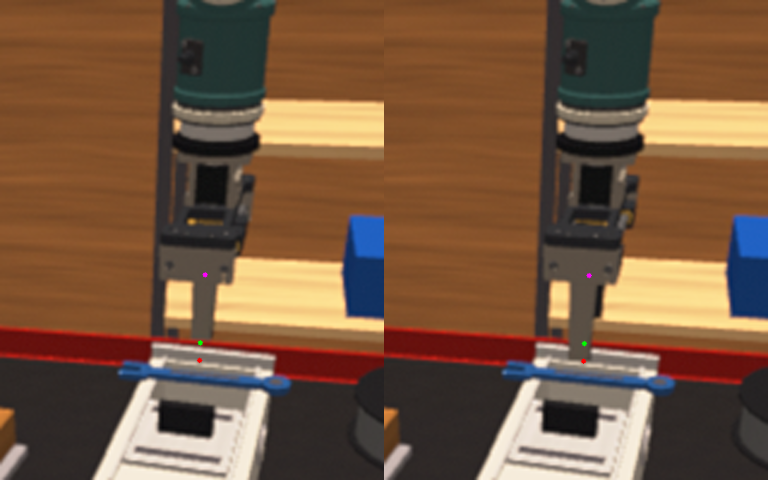

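View pics/gt.png

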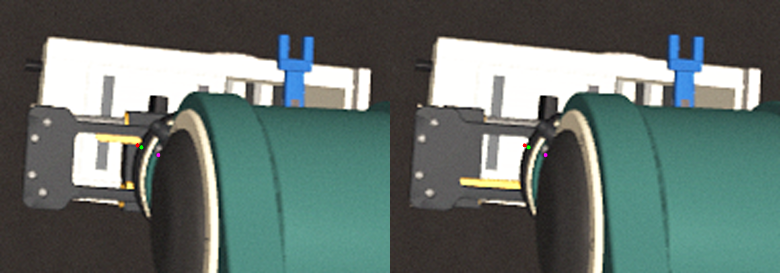

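```bash
python3 - <<'E'
from h import *
for n,y,row in (("shut",-150,339),("open",-104,361)):
    for z in range(225,266,5):
        p=(proj("side",[494,y,z])-[300,0])*3*.8
        print(n,z,p.round(0),row)
shot("side","go",(350,90,420,170),7)
grip(0.0)
shot("side","gc",(350,90,420,170),7)
a,b=[cv2.imread(f"pics/{i}.png") for i in ("gc","go")]
cv2.imwrite("pics/gco.png",cv2.resize(np.hstack([a,b]),None,fx=.8,fy=.8)); st()
E
```

```text
shut 225 [199. 366.] 339
shut 230 [199. 361.] 339
shut 235 [200. 356.] 339
shut 240 [200. 352.] 339
shut 245 [200. 347.] 339
shut 250 [201. 342.] 339
shut 255 [201. 338.] 339
shut 260 [201. 333.] 339
shut 265 [202. 328.] 339
open 225 [195. 387.] 361
open 230 [195. 382.] 361
open 235 [196. 378.] 361
open 240 [196. 373.] 361
open 245 [196. 368.] 361
open 250 [197. 363.] 361
open 255 [197. 358.] 361
open 260 [197. 354.] 361
open 265 [198. 349.] 361
t 10.5 tcp [ 494. -150.  230.] F [-0.4  0.5 -0.6] T [ 0.01 -0.16 -0.01] w 0.5 j7 1.55
```

View pics/gco.png

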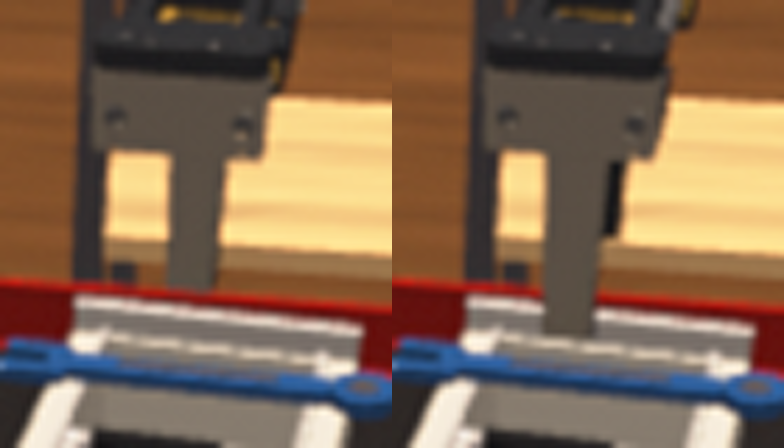

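```bash
cat >> h.py <<'E'
def lower(p,zend,step=2,fmax=4,feed=60):
    """step down until contact fz rises by fmax"""
    f0=robot.observe()["contact_force"][2]; z=p[2]
    while z>zend:
        z=max(z-step,zend); robot.servo_line([p[0],p[1],z],feed=feed)
        f=robot.observe()["contact_force"][2]
        if f-f0>fmax: break
    print("lower stop cmd z",round(z,1),"df",round(f-f0,1)); return z
E
python3 - <<'E'
from h import *
P=[490,12,100]
for i,y in enumerate((np.pi/2,0)):
    robot.movep([490,12,230],down(y)); st(); shot("side",f"p{i}",(290,90,400,220),5)
robot.servo_line([490,12,40],feed=150); st()
z=lower([490,12,40],-35); st()
shot("side","p2",(290,90,400,220),5)
robot.servo_line([490,12,60],feed=100)
a,b,c=[cv2.imread(f"pics/p{i}.png") for i in range(3)]
cv2.imwrite("pics/pp.png",cv2.resize(np.hstack([a,b,c]),None,fx=.48,fy=.48))
for q in ([490,12,230],[490,12,253],[490,12,0]): print((proj("side",q)-[290,90])*5*.48)
E
```

```text
t 11.2 tcp [490.2  11.  229.9] F [ 0.2 -0.4 -0.7] T [ 0.04 -0.13  0.  ] w 0.6 j7 1.27
t 12.6 tcp [490.   11.4 229.9] F [ 0.1 -0.3  0.1] T [-0.04 -0.05  0.06] w 0.5 j7 -0.21
t 14.1 tcp [490.7  12.1  40.7] F [ 0.4 -0.1 -0.1] T [-0.02 -0.08  0.02] w 0.6 j7 -0.42
lower stop cmd z -28 df 17.7
t 22.6 tcp [490.1  12.  -26.4] F [-4.5 -1.  17.6] T [-0.13  1.15  0.03] w 0.3 j7 -0.5
[211.9240356  230.28891762]
[213.56575433 206.58966391]
[198.07076579 430.26967631]
```

View pics/pp.png

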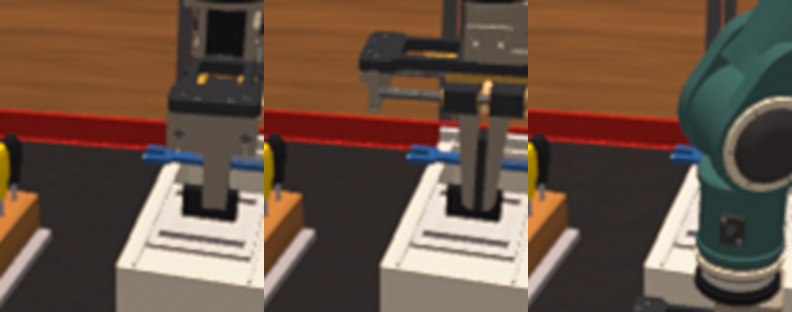

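```bash
cat >> h.py <<'E'
D=26.
def L(x,y,ztip,feed=150,rot=None): robot.servo_line([x,y,ztip-D],feed=feed,rotation=rot)
def M(x,y,ztip,rot): robot.movep([x,y,ztip-D],rot)
E
python3 - <<'E'
from h import *
r=down(-0.048+np.pi/2)
robot.servo_line([490,12,230],feed=250)
grip(0.55,45)
M(494,-313.5,200,r)
L(494,-313.5,125,120); st()
grip(0.0,45); st()
L(494,-313.5,250,150); st()
shot("side","w4")
E
```

```text
t 27.9 tcp [ 494.6 -313.5   99.6] F [ 0.1 -0.3  0.1] T [ 0.09 -0.17  0.01] w 50.4 j7 1.72
t 28.5 tcp [ 494.1 -313.6   99.3] F [-1.8  0.1  2. ] T [ 0.09 -0.03 -0.01] w 17.6 j7 1.72
t 29.4 tcp [ 493.3 -313.2  223. ] F [ 0.2 -0.7 -1.6] T [ 0.05 -0.13 -0.  ] w 17.1 j7 1.81
```

View pics/w4.png

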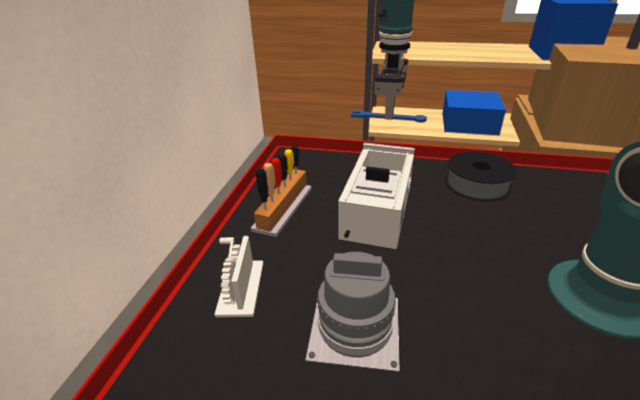

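```bash
python3 - <<'E'
from h import *
r=down(-0.048+np.pi/2)
M(500,0,255,r)
M(500,385,230,r)
L(500,385,25,200); st()
z=lower([500,385,25-D],-3-D,step=3,fmax=4); st()
grip(0.4); 
L(500,385,120,200); st()
M(500,180,330,down(0.07+np.pi/2))
shot("side","w5"); shot("top","w5t"); print(pin("wrench","top"),pin("wrench","side"))
E
```

```text
t 33.3 tcp [5.008e+02 3.858e+02 3.000e-01] F [ 0.6  0.9 -1. ] T [ 0.05 -0.15 -0.01] w 17.3 j7 0.3
lower stop cmd z -28.0 df 23.3
t 35.5 tcp [500.4 385.4 -24.8] F [-5.  -5.5 22.3] T [-1.38  0.98  0.  ] w 17.1 j7 0.28
t 36.8 tcp [499.6 383.8  92.7] F [ 1.5 -1.  -0.8] T [-0.01 -0.16 -0.  ] w 36.6 j7 0.37
[(0.55, array([501.6, 385.2,   2.6]))] []
```

View pics/w5.png

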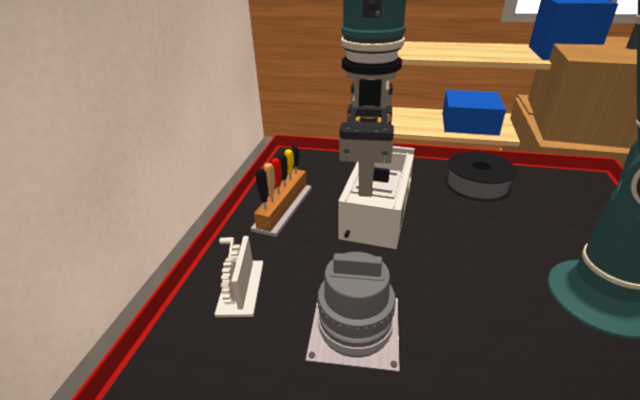

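View pics/w5t.png

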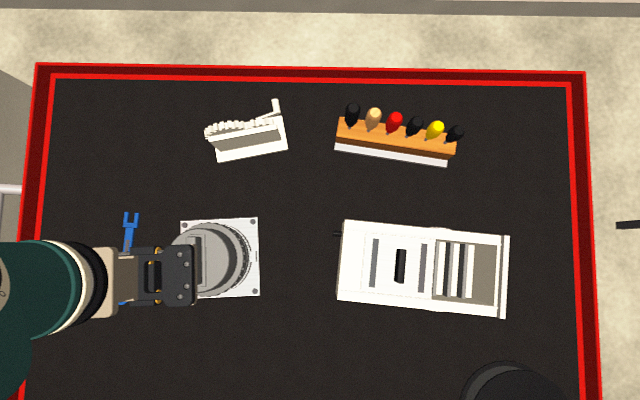

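```bash
python3 - <<'E'
from h import *
x,y=506.3,180.3; r=down(0.07+np.pi/2)
grip(0.5,60)
M(x,y,215,r)
L(x,y,157,120); st()
grip(0.0,60); o=st()
z0=157
for dz in (3,5,7,8,9):
    L(x,y,z0-dz,30); o=st()
    if o["contact_force"][2]>21: break
E
```

```text
t 39.6 tcp [506.9 180.8 131.9] F [ 0.4 -0.5  0.4] T [ 0.03 -0.17 -0.03] w 46.0 j7 0.81
t 40.1 tcp [506.5 181.7 131.4] F [-0.   4.2  1.1] T [ 0.87 -0.2   0.11] w 17.7 j7 0.81
t 40.4 tcp [506.9 181.2 129.2] F [-1.4  1.6  9. ] T [0.43 0.33 0.01] w 17.5 j7 0.81
t 40.6 tcp [507.  181.2 127.5] F [-2.   0.6 11.3] T [0.41 0.45 0.02] w 17.2 j7 0.8
t 40.9 tcp [507.  181.2 125.8] F [-1.7  1.4 13.1] T [0.3  0.64 0.05] w 17.1 j7 0.8
t 41.1 tcp [507.  181.3 124.9] F [-3.8  1.3 13.8] T [0.26 0.69 0.02] w 17.6 j7 0.8
t 41.4 tcp [507.1 181.2 124.1] F [-3.2  0.8 14.7] T [0.23 0.81 0.02] w 17.7 j7 0.8
```

```bash
python3 - <<'E'
from h import *
x,y=506.3,181; 
for zc in (147,146,145,144,143):
    L(x,y,zc,30); o=st()
    if o["contact_force"][2]>18.3: break
shot("side","l1",(290,220,430,340),4)
E
```

```text
t 41.6 tcp [507.1 181.3 123.1] F [-3.9 -0.3 16.8] T [-0.09  0.85  0.03] w 17.7 j7 0.8
t 41.9 tcp [507.1 181.4 122.3] F [-3.   0.1 18.1] T [-0.11  0.9   0.03] w 17.8 j7 0.8
t 42.1 tcp [507.3 181.4 122.1] F [-5.6 -2.5 24.2] T [-0.32  1.25  0.07] w 17.6 j7 0.79
```

```bash
python3 - <<'E'
from h import *
x,y=506.3,181
L(x,y,146.2,30); st()
for k in range(1,9):
    robot.servo_line([x,y,146.2-D],feed=20,rotation=down(0.07+np.pi/2+0.1*k)); o=st()
    print(round(o["tcp_rot"][0],2), np.round(np.arctan2(*Ro.from_rotvec(o["tcp_rot"]).as_matrix()[[1,0],1]),3))
    if abs(o["wrist_torque"][2])>3: print("high"); break
E
```

```text
t 42.4 tcp [507.3 181.4 122.6] F [-3.1 -0.  16.8] T [-0.03  0.85  0.  ] w 17.7 j7 0.8
t 42.7 tcp [508.3 181.6 122.7] F [-1.2 -1.1 17.3] T [0.   0.41 0.27] w 17.6 j7 0.88
-0.13 1.741
t 42.9 tcp [508.6 181.6 122.8] F [-1.  -0.3 17.4] T [-0.04  0.24  0.22] w 17.6 j7 0.97
-0.21 1.841
t 43.2 tcp [508.7 181.7 122.8] F [ 0.4  0.4 17. ] T [0.03 0.23 0.24] w 17.2 j7 1.05
-0.29 1.941
t 43.4 tcp [508.8 181.7 122.8] F [-0.1 -0.4 16.8] T [-0.01  0.16  0.26] w 17.6 j7 1.14
-0.37 2.041
t 43.7 tcp [508.8 181.7 122.8] F [ 0.  -0.6 16.5] T [0.01 0.11 0.25] w 17.7 j7 1.23
-0.45 2.141
t 43.9 tcp [508.8 181.7 122.8] F [ 0.1  0.  17.5] T [0.05 0.18 0.19] w 17.4 j7 1.31
-0.53 2.241
t 44.2 tcp [508.8 181.8 122.8] F [ 0.3 -0.3 17.4] T [0.04 0.13 0.27] w 18.0 j7 1.4
-0.6 2.341
t 44.4 tcp [508.6 181.9 122.8] F [ 0.2  0.3 16.5] T [0.08 0.23 0.25] w 17.6 j7 1.48
-0.68 2.441
```

```bash
python3 - <<'E'
from h import *
x,y=508,181.5
L(x,y,157,60); st()
L(x,y,163,40); st()
L(x,y,200,60); st()
L(x,y,262,120); st()
shot("side","l2")
E
```

```text
t 44.8 tcp [508.7 181.7 132.1] F [-0.5  1.6  6.7] T [0.46 0.12 0.05] w 17.3 j7 1.49
t 45.1 tcp [507.7 180.5 136.6] F [ 0.1 -0.9 -0.9] T [ 0.1  -0.06 -0.05] w 17.4 j7 1.5
t 45.8 tcp [507.9 181.2 173.9] F [ 0.1  1.  -2.3] T [ 0.09 -0.09  0.04] w 17.9 j7 1.54
t 46.5 tcp [507.7 181.1 235.5] F [ 0.2  0.5 -1.9] T [ 0.09 -0.08 -0.01] w 17.7 j7 1.59
```

View pics/l2.png

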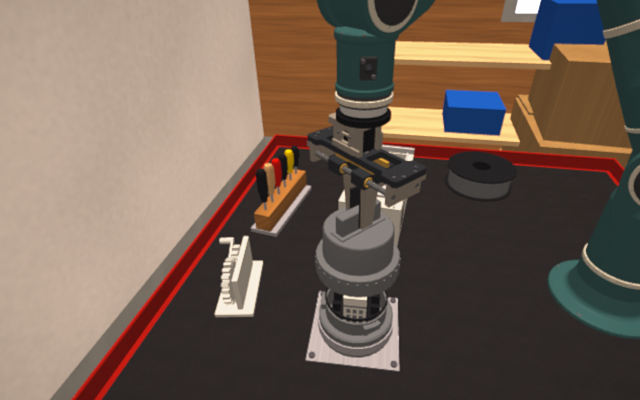

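```bash
python3 - <<'E'
from h import *
r=down(0.07+np.pi/2+0.8)
x,y=608,8
L(x,y,262,200); st()
L(x,y,103,200); st()
z=lower([x,y,103-D],90-D,step=2,fmax=3); st()
grip(0.6)
L(x,y,200,200)
rc=down(0.072+np.pi/2)
M(430,-30,330,rc); st()
shot("side","l3",(190,130,430,380),3);shot("top","l3t"); print(pin("lid","top"),pin("lid","side"))
for c in ("side","top"):
  for n in ("cassette1","canister","canister_mouth","canister_rack","seal"):
    print(c,n,pin(n,c))
E
```

```text
t 47.7 tcp [607.3   9.7 236.1] F [-0.5 -0.1 -1.9] T [ 0.16 -0.07 -0.  ] w 17.8 j7 1.91
t 48.6 tcp [608.9   8.6  78.3] F [ 0.4  0.4 -1.6] T [ 0.07 -0.13 -0.01] w 17.6 j7 1.79
lower stop cmd z 67.0 df 15.4
t 49.9 tcp [608.4   8.1  69.1] F [-4.3 -2.6 13.8] T [-0.21  0.98 -0.03] w 17.5 j7 1.78
t 52.2 tcp [430.2 -30.7 303.6] F [-1.1 -0.8 -0.3] T [ 0.   -0.18  0.01] w 55.4 j7 1.58
[(0.82, array([609.9,   4.5,  -1.7]))] [(0.88, array([6.091e+02, 1.070e+01, 3.000e-01]))]
side cassette1 [(0.89, array([508.1, 170.1,  88.5])), (0.77, array([511.8, 142.6,  87.8])), (0.6, array([502.8, 219.8,  85.2]))]
side canister [(0.78, array([509.4, 186. ,   0.6]))]
side canister_mouth [(0.71, array([507.4, 184.4,  93.3])), (0.71, array([ 506.7, -186.3,  151.3]))]
side canister_rack [(0.65, array([507.4, 181.1,  36.5]))]Traceback (most recent call last):
  File "<stdin>", line 14, in <module>
  File "h.py", line 13, in pin
    return [(round(d["confidence"],2),np.round(R.T@(np.array(d["at"])-t),1)) for d in viewer.pinpoint(n,c) if d["confidence"]>m]
                                                                                      ~~~~~~~~~~~~~~~^^^^^
ValueError: it knows: bay, canister, canister_mouth, canister_rack, cassette, drybox, gear_model, hatch_grip, lid, lid_bar, rack, wrench
```

View pics/l3.png

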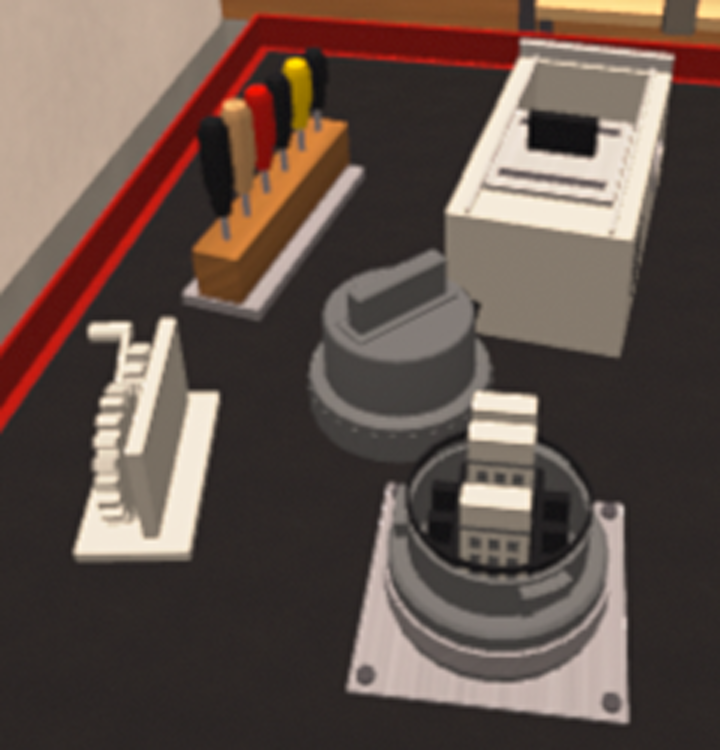

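View pics/l3t.png

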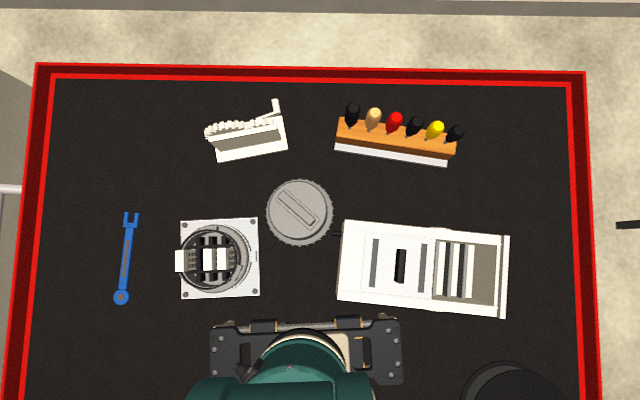

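```bash
python3 - <<'E'
from h import *
shot("top","z2",(425,225,515,325),6); shot("top","z3",(165,205,270,310),6)
print("top",pin("cassette1","top"),pin("canister","top"),pin("canister_mouth","top"),pin("bay","top"),pin("drybox","top"))
a,b=[cv2.imread(f"pics/{i}.png") for i in ("z2","z3")]
E
```

```text
top [(0.9, array([506.3, 139.4,  85.7])), (0.89, array([504. , 227.4,  83.7])), (0.63, array([608.9,  11. , 116.6])), (0.61, array([505.2, 171.7,  87.3]))] [(0.76, array([508.5, 181.9,   2.6])), (0.54, array([ 490.6, -307. ,    7.1]))] [(0.75, array([505.6, 183.2,  90. ]))] [(0.82, array([ 489.3, -305.5,    5.9]))] [(0.7, array([ 500.7, -227.7,   -2.9])), (0.57, array([ 767.3, -192.7,    1.9]))]
```

View pics/z2.png

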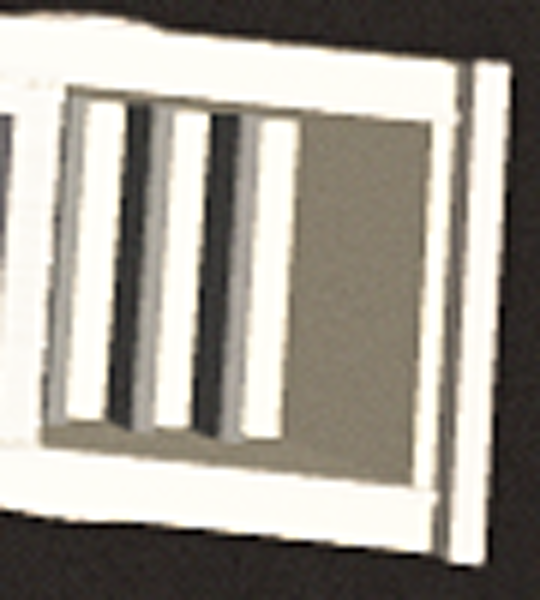

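View pics/z3.png

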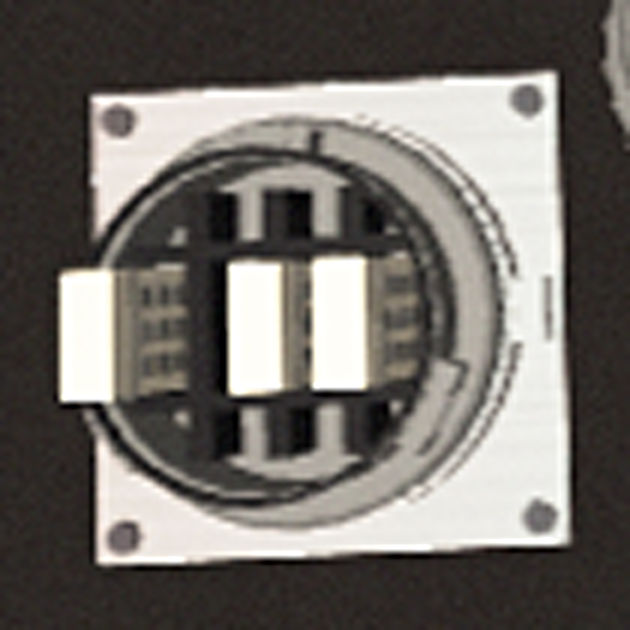

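```bash
python3 - <<'E'
from h import *
b=lambda u,v,z:unproj("top",425+u/6,225+v/6,z)
c=lambda u,v,z:unproj("top",165+u/6,205+v/6,z)
yaw=lambda p,q:round(float(np.arctan2(*(q-p)[:2][::-1])),4)
for t_,b_ in [((105,100),(88,418)),((190,110),(172,427)),((280,118),(262,438))]:
    p,q=b(*t_,41),b(*b_,41); print(((p+q)/2).round(1),yaw(q,p),np.linalg.norm(p-q))
for k in [((60,270),(112,270),(112,401),(60,401)),((229,262),(283,260),(284,393),(230,396)),((312,257),(366,255),(366,388),(312,390))]:
    P=[c(*p,136) for p in k]; print("cas",(sum(P)/4).round(1),yaw(P[2],P[1]),yaw(P[3],P[0]),np.linalg.norm(P[2]-P[1]),np.linalg.norm(P[0]-P[1]))
E
```

```text
[ 496.8 -288.4   41. ] -0.0637 108.57552646872568
[ 494.2 -317.3   41. ] -0.0708 108.16618111029102
[ 491.7 -348.    41. ] -0.0743 109.08470450936734
cas [503.3 219.9 136. ] 0.0595 0.0619 39.84318779280302 16.07920365313422
cas [506.9 167.5 136. ] 0.0593 0.0617 40.44825537987253 16.66786892970683
cas [509.1 142.2 136. ] 0.048 0.0504 40.43515486208597 16.659675447783265
```

```bash
python3 - <<'E'
from h import *
im=viewer.read_camera("top")
C=np.array([500.6,-229.2,0]);a=-0.08
ex=np.array([np.cos(a),np.sin(a),0]);ey=np.array([-np.sin(a),np.cos(a),0])
B=lambda x,y,z:C+ex*x+ey*y+np.array([0,0,z])
for n,y,z in [("hatch edge120",-17,128),("wall+ top",-21,120),("D1 +foot",-79+34,6),("D1+top",-79+34,41),("D1-top",-79+26,41),("D2+foot",-75,6),("D2+top",-75,41),("D2-top",-83,41),("D3+foot",-105,6),("D3+top",-105,41),("D3-top",-113,41),("wallfoot",-137,6),("walltop",-137,120),("frame in",-142,136),("frame out",-151,136)]:
    p=proj("top",B(0,y,z)); q=(p-[425,225])*6; print(n,p.round(1),"zoom",q.round(0))
row=[]
for u in range(425,515):
    v=269+(u-470)*0.09
    row.append((u,im[int(round(v)),u].tolist()))
print(row)
E
```

```text
hatch edge120 [432.2 268.8] zoom [ 43. 263.]
wall+ top [433.1 268.8] zoom [ 49. 263.]
D1 +foot [429.6 266.8] zoom [ 27. 251.]
D1+top [434.1 267.7] zoom [ 55. 256.]
D1-top [438.  268.1] zoom [ 78. 259.]
D2+foot [443.5 268.2] zoom [111. 259.]
D2+top [448.7 269.2] zoom [142. 265.]
D2-top [452.6 269.6] zoom [165. 268.]
D3+foot [457.5 269.7] zoom [195. 268.]
D3+top [463.3 270.7] zoom [230. 274.]
D3-top [467.2 271.1] zoom [253. 277.]
wallfoot [472.4 271.2] zoom [284. 277.]
walltop [495.7 275.3] zoom [424. 302.]
frame in [502.3 276.3] zoom [464. 308.]
frame out [507.3 276.8] zoom [494. 311.]
[(425, [143, 135, 132]), (426, [246, 241, 230]), (427, [255, 253, 248]), (428, [252, 250, 243]), (429, [252, 249, 243]), (430, [251, 249, 244]), (431, [252, 249, 243]), (432, [255, 255, 252]), (433, [226, 216, 203]), (434, [130, 126, 117]), (435, [177, 173, 162]), (436, [171, 167, 158]), (437, [176, 168, 158]), (438, [252, 247, 233]), (439, [255, 255, 249]), (440, [254, 253, 247]), (441, [254, 253, 247]), (442, [255, 255, 251]), (443, [255, 249, 233]), (444, [136, 127, 111]), (445, [54, 54, 51]), (446, 
[... 906 characters left out ...]
), (485, [132, 125, 104]), (486, [137, 127, 108]), (487, [133, 126, 108]), (488, [129, 121, 104]), (489, [135, 127, 109]), (490, [132, 123, 108]), (491, [134, 125, 110]), (492, [135, 126, 107]), (493, [132, 124, 109]), (494, [131, 123, 107]), (495, [159, 147, 125]), (496, [254, 248, 233]), (497, [255, 255, 253]), (498, [250, 242, 222]), (499, [145, 135, 122]), (500, [117, 107, 104]), (501, [118, 109, 99]), (502, [218, 205, 187]), (503, [253, 250, 242]), (504, [253, 251, 246]), (505, [253, 251, 246]), (506, [255, 255, 251]), (507, [238, 226, 208]), (508, [67, 59, 56]), (509, [44, 34, 30]), (510, [46, 36, 39]), (511, [48, 43, 39]), (512, [41, 38, 36]), (513, [46, 41, 37]), (514, [44, 40, 37])]
```

```bash
cat >> h.py <<'E'
C=np.array([500.6,-229.2,0]);A=-0.08
def B(x,y,z=0):
    return C+np.array([np.cos(A)*x-np.sin(A)*y,np.sin(A)*x+np.cos(A)*y,z])
def pick(x,y,yaw=0.07):
    grip(0.65,25)
    M(x,y,255,down(yaw)); L(x,y,160,250); L(x,y,112,120); st()
    grip(0.0,25); st()
    L(x,y,130,60); L(x,y,255,250); return st()
def place(ly):
    p=B(0,-79+ly); r=down(A)
    M(p[0],p[1],255,r); L(p[0],p[1],135,250); L(p[0],p[1],92,100); st()
    z=lower([p[0],p[1],92-D],78-D,step=2,fmax=3); st()
    grip(0.6); L(p[0],p[1],150,150); L(p[0],p[1],255,250); st()
E
python3 - <<'E'
from h import *
for p in ([509.1,142.2],[503.3,219.9]):
  for z in (255,112): print(kin.ik([p[0],p[1],z-D],down(.07)).round(2))
pick(506.9,167.5)
shot("side","c1"); shot("top","c1t",(165,130,360,310),4)
E
```

```text
[ 0.39  0.36 -0.89  1.81  0.31  1.12 -0.54]
[ 0.23  0.52 -0.71  1.95  0.45  0.84 -0.65]
[ 0.23  0.4  -0.89  1.76  0.34  1.14 -0.7 ]
[ 0.08  0.55 -0.71  1.9   0.46  0.86 -0.79]
t 56.2 tcp [507.5 167.9  86.8] F [-0.1  0.6  0.2] T [-0.04 -0.12 -0.09] w 59.7 j7 -0.74
t 56.6 tcp [507.4 167.7  86.6] F [-0.3  0.2  3.6] T [-0.04 -0.06  0.  ] w 39.6 j7 -0.74
t 57.8 tcp [506.1 166.7 227.7] F [ 0.9 -0.4 -1. ] T [-0.03 -0.04  0.02] w 39.7 j7 -0.59
```

View pics/c1.png

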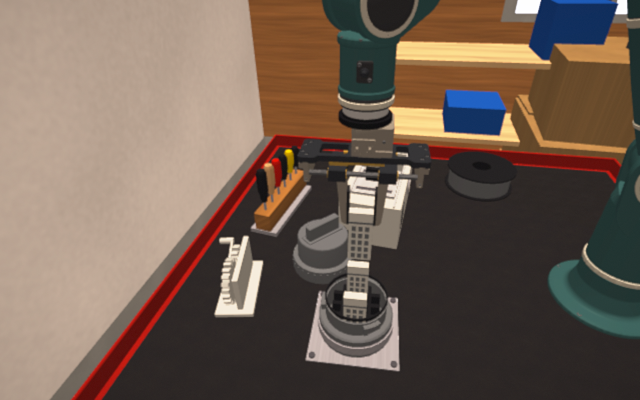

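The middle cassette is held upright (side view about (358,245)). I'll place it now.

```bash
python3 - <<'E'
from h import *
place(-15)
shot("side","c2",(190,130,430,380),3); print(pin("cassette1","side"))
L(480,-120,290,300); shot("top","c2t",(165,200,515,330),2)
print(pin("cassette1","top"))
E
```

```text
t 60.9 tcp [ 493.4 -322.9   66.1] F [ 0.9  0.3 -0.7] T [-0.05 -0.09 -0.02] w 39.9 j7 0.02
lower stop cmd z 56.0 df 4.1
t 62.1 tcp [ 493.7 -323.1   56.6] F [ 0.  -0.5  3.4] T [-0.02  0.02  0.03] w 39.8 j7 0.01
t 63.7 tcp [ 492.4 -322.8  228. ] F [-0.5 -0.2 -0.5] T [-0.1  -0.05  0.03] w 55.1 j7 0.15
[(0.9, array([505.3, 221.7,  84.5])), (0.74, array([512.9, 141.6,  86.2])), (0.42, array([ 493.2, -323.5,   56.7]))]
[(0.9, array([ 492. , -322.8,   58.8])), (0.86, array([509.3, 140. ,  82.9])), (0.58, array([505.3, 227.3,  84.4]))]
```

View pics/c2.png

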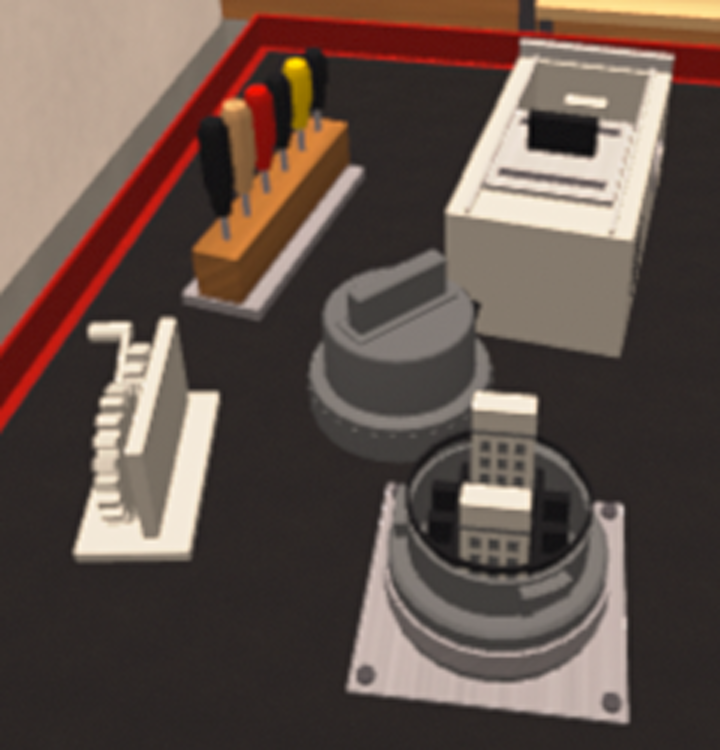

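View pics/c2t.png

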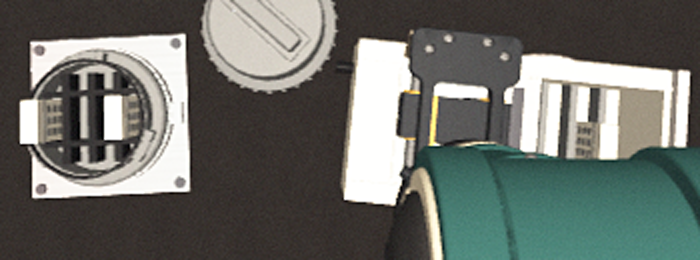

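```bash
python3 - <<'E'
from h import *
o=pick(509.1,142.2)
assert o["grip_width"]*92>36
place(-45)
shot("side","c3",(190,130,430,380),3); print(pin("cassette1","side"))
print(pin("cassette1","top"))
E
```

```text
t 67.1 tcp [509.6 142.6  86.7] F [-0.4  0.2  0.2] T [ 0.02 -0.12  0.  ] w 59.6 j7 -0.76
t 67.6 tcp [509.6 142.4  86.6] F [-0.4  0.1  4.6] T [-0.11  0.03  0.06] w 39.4 j7 -0.76
t 68.7 tcp [508.4 141.4 227.7] F [-0.1  0.4 -2.1] T [-0.04 -0.08 -0.01] w 39.8 j7 -0.6
t 71.7 tcp [ 490.7 -352.5   65.6] F [ 0.2 -0.2 -0.5] T [-0.05 -0.09 -0.02] w 39.9 j7 -0.0
lower stop cmd z 56.0 df 4.2
t 72.9 tcp [ 491.2 -352.9   56.5] F [-0.4 -0.1  3.6] T [-0.01  0.04 -0.01] w 40.1 j7 -0.01
t 74.5 tcp [ 490.1 -352.8  228.2] F [-1.  -0.4 -1.1] T [-0.04 -0.07 -0.  ] w 55.1 j7 0.13
[(0.62, array([503.7, 221.6,  87.6])), (0.61, array([ 493.1, -351.1,   57.4])), (0.46, array([ 495. , -325.8,   59.9]))]
[(0.9, array([ 492. , -322.8,   58.8])), (0.86, array([509.3, 140. ,  82.9])), (0.58, array([505.3, 227.3,  84.4]))]
```

View pics/c3.png

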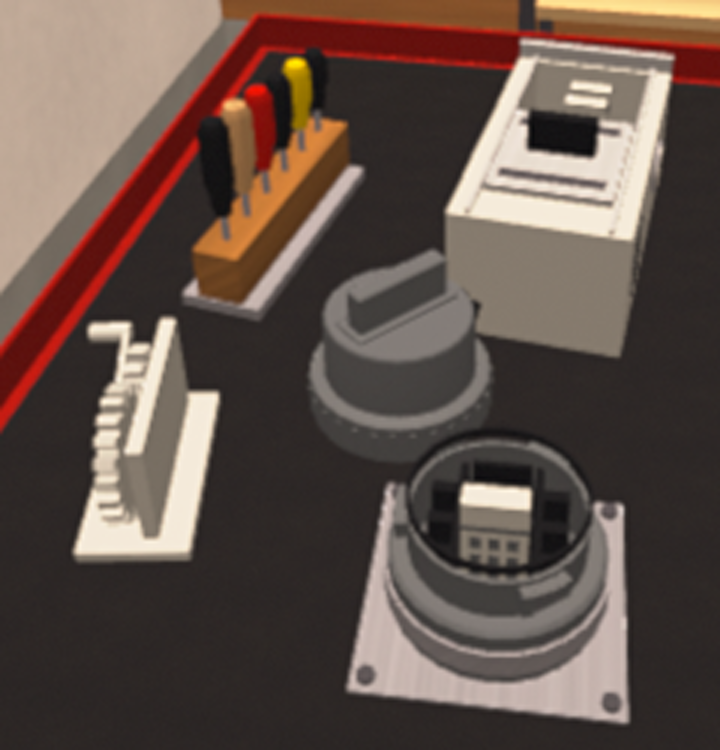

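Two cassettes are in the bay (zoom (590,87) and (586,101)). The last one is unmoved in the canister.

```bash
python3 - <<'E'
from h import *
o=pick(503.6,220.3)
assert o["grip_width"]*92>36
place(15)
shot("side","c4",(190,50,430,380),2)
L(500,50,310,300)
shot("side","c5",(290,100,430,250),5);shot("top","c5t",(165,200,515,330),2); print(pin("cassette1","side"),pin("cassette1","top"),pin("hatch_grip","top"),pin("hatch_grip","side"))
st()
E
```

```text
t 78.1 tcp [503.7 220.7  86.3] F [ 0.3 -1.   0.5] T [ 0.02 -0.11 -0.05] w 59.6 j7 -1.14
t 78.5 tcp [504.  220.6  86.6] F [ 0.4 -0.5  3.6] T [-0.05 -0.08 -0.  ] w 40.0 j7 -1.14
t 79.6 tcp [503.2 219.4 227.7] F [-0.4 -0.5 -0.2] T [-0.12 -0.07 -0.01] w 40.1 j7 -1.02
t 82.7 tcp [ 495.5 -292.7   65.8] F [-0.2  0.5 -0.2] T [ 0.01 -0.06  0.04] w 40.0 j7 -0.41
lower stop cmd z 56.0 df 3.3
t 84.0 tcp [ 495.9 -293.    56.5] F [-0.1  0.1  3.1] T [-0.05  0.05 -0.04] w 39.7 j7 -0.41
t 85.5 tcp [ 495.  -293.2  228.2] F [-0.2  0.6 -0.9] T [-0.03 -0.04 -0.03] w 55.3 j7 -0.29
[(0.57, array([ 494.2, -351.4,   57.8])), (0.41, array([ 494.3, -322.2,   59.7]))] [(0.85, array([ 486.5, -354.6,   55.4])), (0.71, array([ 491.9, -322.1,   58.8])), (0.66, array([ 496.9, -288. ,   55.2]))] [(0.91, array([ 504.6, -183.8,  150.8]))] [(0.91, array([ 509.2, -185.6,  148.4]))]
t 87.2 tcp [500.   49.2 283.8] F [0.1 0.7 0.6] T [ 0.  -0.1 -0. ] w 55.2 j7 -0.78
```

View pics/c4.png

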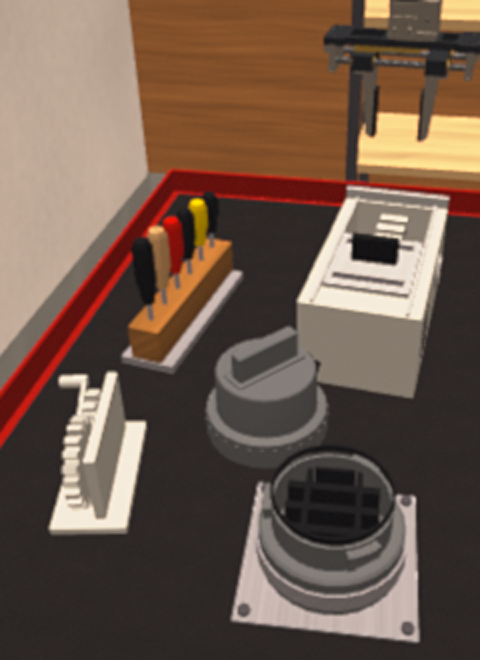

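View pics/c5t.png

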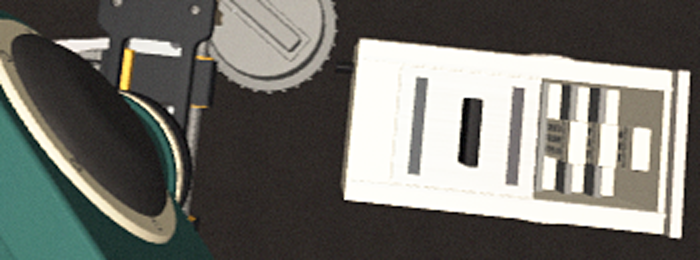

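```bash
python3 - <<'E'
from h import *
r=down(A+np.pi/2); h=B(0,48.7)
print(h)
grip(0.5,25)
M(h[0],h[1],230,r); L(h[0],h[1],142,150); st()
grip(0.0,25); st()
def go(d,feed):
    p=B(0,48.7-d); L(p[0],p[1],142,feed); return robot.observe()
go(112,90); st()
d=112
while d<134:
    d+=2; o=go(d,40); f=o["contact_force"]@np.array([-np.sin(A),np.cos(A),0]); print(d,round(f,1),o["tcp_pos"].round(1))
    if f>15: break
E
```

```text
[ 504.4918456 -180.6557569    0.       ]
t 90.0 tcp [ 505.2 -180.3  116.7] F [ 0.6 -0.2 -0.7] T [ 0.07 -0.15 -0.04] w 45.6 j7 1.12
t 90.6 tcp [ 504.6 -181.3  116.3] F [-1.  -2.2  4. ] T [-0.34 -0.01  0.  ] w 12.7 j7 1.12
t 92.0 tcp [ 495.4 -294.7  116.3] F [-0.7  0.5  6.5] T [0.16 0.08 0.02] w 12.8 j7 1.33
114 1.0 [ 495.3 -296.2  116.3]
116 0.6 [ 495.1 -298.2  116.3]
118 1.3 [ 495.  -300.1  116.3]
120 0.6 [ 494.8 -302.1  116.3]
122 2.0 [ 494.6 -304.1  116.3]
124 3.0 [ 494.6 -305.3  116.3]
126 6.0 [ 494.6 -305.2  116.3]
128 10.2 [ 494.6 -305.1  116.3]
130 15.4 [ 494.6 -305.1  116.3]
```

```bash
python3 - <<'E'
from h import *
grip(0.5); st()
p=robot.observe()["tcp_pos"]
L(p[0],p[1],260,200); M(430,20,340,down(np.pi/2)); st()
shot("top","f1t",(325,205,520,335),4);shot("side","f1"); shot("top","f1f")
for n in ("wrench","lid","hatch_grip","cassette1","rack","gear_model"): print(n,pin(n,"top"),pin(n,"side"))
E
```

```text
t 94.9 tcp [ 493.9 -310.6  115.9] F [-0.  -0.1  0. ] T [ 0.06 -0.13 -0.02] w 46.5 j7 1.36
t 96.9 tcp [430.3  18.7 313.8] F [ 0.3 -0.3 -0.4] T [ 0.09 -0.17 -0.03] w 46.0 j7 1.39
wrench [(0.7, array([498.9, 383. ,   4.2]))] []
lid [(0.95, array([613. ,   7.6,   0.7]))] [(0.59, array([610. ,   8. ,   1.8]))]
hatch_grip [(0.79, array([ 494.4, -305. ,  150.1]))] [(0.71, array([ 495.4, -308. ,  151.1]))]
cassette1 [(0.44, array([ 502.7, -226.1,   -4.1]))] []
rack [(0.87, array([ 771.1, -191.1,   -1.1]))] [(0.72, array([ 771. , -187.4,    1.2]))]
gear_model [(0.58, array([764.3, 125.3,  -1.9]))] [(0.95, array([773.6, 127.8,   2.7]))]
```

View pics/f1t.png

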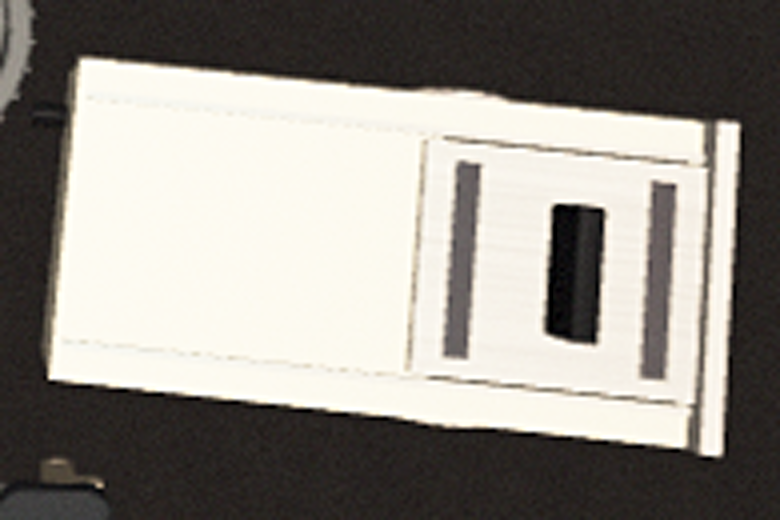

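View pics/f1f.png

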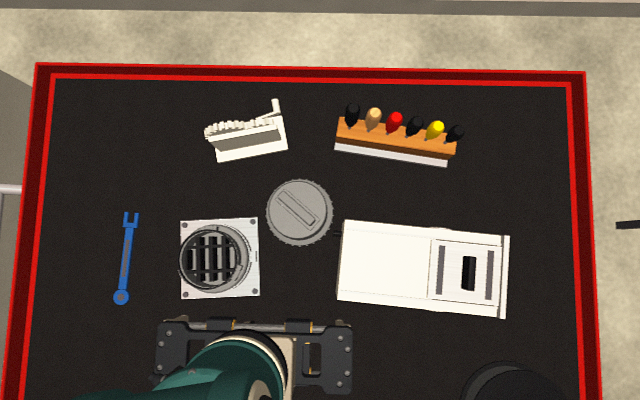

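View pics/f1.png

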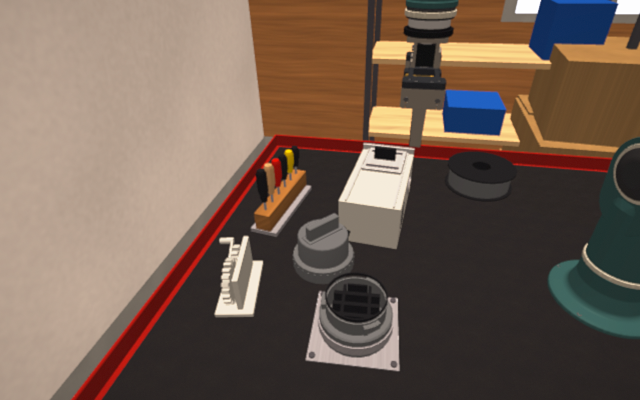

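```bash
python3 - <<'E'
from h import *
for n,u,v,z in (("edge-",699,285,128),("edge+",418,255,128),("handle top",576,273,164)):
    p=unproj("top",325+u/4,205+v/4,z)-C; print(n,"box y",round(float(p[0]*-np.sin(A)+p[1]*np.cos(A)),1))
E
```

```text
edge- box y -141.0
edge+ box y -12.1
handle top box y -71.4
```

```bash
python3 - <<'E'
from h import *
st(); robot.job_done(); st()
E
```

```text
t 97.7 tcp [430.  20. 314.] F [0.3 0.1 1.4] T [ 0.06 -0.15  0.02] w 45.7 j7 1.39
the job is handed in; nothing more can be done
the job is handed in; nothing more can be done
```

The job is handed in at about 98 s, and every step was carried out. No verdict is reported, so the results below come from my own last checks.

**What I did**
- **Wrench:** lifted off the rails and laid flat on the tray at about (500, 385) mm.
- **Lid:** pressed down about 8–9 mm at 17–18 N, turned anticlockwise 0.8 rad, lifted off and set rim down at about (609, 8) mm.
- **Cassettes:** there were three, now standing in bay stalls y = -45, -15 and +15 mm.
- **Hatch:** slid about 124 mm until it stopped. Pushing up to 15 N against the frame moved it no further.

**Last checks**
- **Hatch:** the camera put its edges at box y = -141 and -12 mm. Fully closed would be -142 and -12 mm, and the calibration is good to about 2 mm.
- **Cassettes:** before closing, the top camera saw all three upright with their centres at 55–59 mm. The canister was empty. With the hatch shut they can no longer be seen.
- **Lid, wrench and bystanders:** the lid and wrench are down on the tray. The rack and gear model read within a few millimetres of their starting positions. The arm is clear of everything.

**What failed or disagreed**
- **Missed grasp:** the first wrench grasp closed on nothing. The fingertips sit about 26 mm higher than the reported TCP, which I confirmed by touching the tray and corrected for from then on.
- **False detection:** in the final pictures the network reported a "cassette" at the dry box's position, with confidence 0.44. I took it as spurious.

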